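# Park the tape dispenser in the corner of the desk rail

## Robot

A 6-joint arm with a two-finger parallel gripper is mounted at the origin on the work surface. World frame = base frame: x ahead of the robot, y to its left, z up, the work surface at z = 0. Lengths are in mm, angles in rad, forces in N, time in s.
With the tool pointing down it reaches from about 350 to 775 mm from the base axis. Payload 7.3 kg.
Tool frame: the origin (TCP) lies at the centre of the arm's flange, where the gripper is bolted on; the fingertips stand 178 mm ahead of it and the grasp point (between the pads) lies 159 mm ahead of it; z points along the fingers, y is the line along which they close (so a half turn about z gives the same grasp; the last joint's range is limited). The gripper opens to 92 mm and grips with 3 to 60 N. Pads are 19 mm wide; open, the fingers measure 130 mm over their backs; the gripper's body (75 mm by 190 mm) begins 47 mm behind the grasp point.
Start: joints at [-1.327, 0.342, 1.524, -0, 1.275, -0.146], TCP at [199.521, -485.612, 404.741] pointing down, gripper open.
Joint ranges: [-2.53, 2.53], [-0.77, 2.02], [0.04, 2.7], [-1, 4.14], [0.28, 2.66], [-3.11, 3.11]. Speed limits (rad/s): [2.57, 2.57, 3.14, 3.14, 3.14, 3.14].

## Interface

Orientations are given as [roll, pitch, yaw] about the fixed x, y, z axes, in that order (R = Rz(yaw) Ry(pitch) Rx(roll)).
In Python, from plant import * gives the robot as it stands. The module is installed in compiled form; this text tells all that it offers.
- The arm moves only by the shell command python3 -m inch 'ROWS'. ROWS is JSON, a list of rows, each a list of 5 numbers: the shift along the tool's x, y, z in m, then the turn about the tool's z in rad, then the opening, from 0 (shut) to 1 (fully open). In form: [[tx, ty, tz, spin, claw], ...]. A call has 1 to 8 rows; each row is the pose to reach, as a shift and turn from the pose commanded when the call began, along the tool's axes at that moment; what a row does not reach only later rows make up. A row lasts 1/12 s, in which the tool goes at most 41.7 mm and 7.16 degrees, less where a joint would pass 70% of its speed; a pose out of reach is approached as far as the arm can. A call with a gripper value outside its range is refused whole. The fingers move at their own pace and stop on an object; the grip force is fixed at half the most. Time passes only in rows, so rows that repeat a pose let the fingers close. It gives the time, the measured TCP pose, the force, the opening and the grip force at its end, in the units of the state.
- get_obs(): the state, without advancing time (a new reading comes with each control period).
- capture(name): name is "side" or "top"; returns a dict with "color" (420x560x3 uint8, red, green, blue), "intrinsics" (3x3 intrinsics, pixels), "distortion" ([k1, k2, p1, p2, k3] as OpenCV has them; the pictures are not rectified), "pose" (4x4, takes a point from camera to world coordinates). Camera axes: x right, y down, z forward; pixel columns grow to the right and rows downward; lengths in mm; the calibration is good to about 2 mm. A picture is of the moment at which its call begins. There is no depth.
- close_job(): hands the job in; it is judged then, once.
Trained networks look in a picture, given as the dict that the camera call returned (one of the last four; its "shot" number tells which), for a name from the list of things; names that differ only in an ending like _2 or _b are one class to them, and where a whole thing is asked for, a point or a joint stands for the part that bears it (a point fixed in the world has none). Each returns a list of dicts, best first, with "conf" (0 to 1); they miss things now and then, are a little off and sometimes report something else, mostly with a low value. They report only what shows in the picture. A call takes as long as a camera call. They do not tell look-alikes from the thing itself.
- look_for(picture, target): "rect" ([centre column, centre row, width, height] in pixels, round what is visible of it).
- trace(picture, target): "pixels" (420x560 bool, what is visible of it) and "rect" ([centre column, centre row, width, height] in pixels, round what is visible of it).
- tip_of(picture, target): "centre" ([column, row] in pixels: a listed point, or the origin of a listed thing).
The state is a dict: "time": time; "joint_positions": joint angles; "dq": joint speeds; "tau": joint torques, N m; "tool_pos": TCP position; "tcp_rot": TCP orientation; "contact_force": force on the tool from outside, world axes, zero at the start; "moment": the same for the moment, N m; "grip_width": finger opening in mm; "finger_force": force on a finger pad.
Only numpy, scipy, OpenCV 4.12 (cv2) and the standard library are available. Lean on these libraries where they do the work, as an engineer would, in place of code of your own. Each camera call takes 0.05 s, during which the arm holds its last target. There are 200 camera calls.

## Task

Push the red tape dispenser along the desk into the corner formed by the aluminium rail and the wooden bookend: its long side flush against the rail and its end up against the bookend. Push it gently, without gripping, lifting or tipping it, leave everything else where it stands, and finish clear of it.

Things in the scene. Friction and masses are not known exactly. Their poses are not given: they have to be found in the camera images.
- dispenser: Red tape dispenser, loose, 0.4 to 0.75 kg. Base: block 76 (own x) x 150 (own y) x 32 mm high, upright faces; roll and cutter above, set in 16 mm from the long sides and 7 mm from the ends, reach 75 mm high. Origin: centre of underside. Starts 95 to 150 mm (origin) in front of the rail, own +x within 0.35 rad of the rail's; its +x long face goes against the rail. Slides with 2 to 6 N of friction.
- back_left (a point): Point on the dispenser's +x long face, 70 mm to +y of its middle, 16 mm above the underside.
- back_right (a point): Point on the dispenser's +x long face, 70 mm to -y of its middle, 16 mm above the underside.
- rail: Straight aluminium rail fixed to the desk beyond the dispenser, 460 mm long (own y), 18 mm thick, 26 mm high. Origin: at desk height on the middle of its front face, the face towards the robot; own +x points away from the robot into the rail, so the face is the plane x = 0 of its frame.
- bookend: Wooden block fixed to the desk in front of the left or right end of the rail (varies), 106 (own x) x 16 (own y) x 65 mm high, axes parallel to the rail's, square to it and 2 mm off its face. Origin: centre of underside, 55 mm in front of the rail's face, 215 mm from the rail's middle. The dispenser's end goes against its inner broad face, 8 mm from the origin.
- notes: Black sticky-note holder with a yellow pad, loose, 84 x 84 x 29 mm, in front of the other end of the rail (215 mm from the rail's middle). Origin: centre of the underside. Leave alone.
- jar: Closed glass jar with steel screw lid, loose, 70 mm across, 100 mm high, standing to the left. Origin: centre of the underside. Leave alone.
- cup: White ceramic cup with a handle, loose, 82 mm across, 88 mm high, standing to the right. Origin: centre of the underside. Leave alone.
- phone_stand: Aluminium phone stand, loose, 85 x 75 mm foot, about 100 mm high, to the right of the rail. Origin: centre of the underside. Leave alone.
- pen: Blue press-button pen with a steel clip, lying beyond the rail, 10 mm thick, about 135 mm long (own y). Origin: middle of the underside. Leave alone.
- stapler: Blue and black stapler, loose, 36 x 130 x 47 mm (long side own y), to the left of the rail. Origin: centre of the underside. Leave alone.
Not all that is in view belongs to the job. Of the things shaped like the dispenser, the red one is meant.

How it is judged (in metres and radians):
At the end, for the whole second after the job is handed in: The dispenser stands at rest on the desk with both ends of its +x long face within 5 mm of the rail's front face, its end within 6 mm of the bookend's inner face, and every other loose thing within 20 mm of where it started (x of back_left in the frame of rail between -0.005 and 0.004 m and x of back_right in the frame of rail between -0.005 and 0.004 m and y of dispenser in the frame of bookend between -0.089 and 0.089 m and y of dispenser in the frame of rail between -0.16 and 0.16 m and height (world z) of dispenser below 0.005 m and angle between dispenser's own z axis and vertical below 0.06 rad and linear speed of dispenser below 0.01 m/s and distance of each of notes, jar, cup, phone_stand, pen, stapler from where it was at the start of the episode below 0.02 m); the robot touches nothing.
It fails at once if the dispenser is lifted off the desk (height (world z) of dispenser above 0.008 m).
It fails at once if the dispenser is tipped more than about 11 degrees (angle between dispenser's own z axis and vertical above 0.2 rad).
It fails at once if the dispenser is pushed or squeezed with over 38 N, as when gripped (contact force between the fingers and dispenser above 38 N).
It fails at once if another loose thing is shoved more than 20 mm or tipped (distance of any of notes, jar, cup, phone_stand, pen, stapler from where it was at the start of the episode above 0.02 m or angle between any of jar, cup, phone_stand's own z axis and vertical above 0.3 rad).
It also fails if it takes over 51 s, if anything falls off the work surface, if the arm or the gripper's body presses on something with over 40 N, if the wrist force passes 120 N, or if a joint passes its speed limit or range.

## Working session

There is one attempt and no reset: what is moved stays moved. The work goes in short steps, Python scripts to look and compute and a shell command to move; the robot and the scene stay as the last step left them, time stands still between calls to the robot, and variables do not carry over. Pictures are saved under pics/ and viewed, at most 10 in all, crops included, and the job is handed in when it is done.

```bash
mkdir -p pics
python3 - <<'E'
from plant import *
import cv2,numpy as np
o=get_obs();print(o)
for n in("side","top"):
    p=capture(n);cv2.imwrite(f"pics/{n}0.png",p["color"][:,:,::-1])
    print(n,p["intrinsics"],p["distortion"],p["pose"])
    for t in("dispenser","rail","bookend","notes","jar","cup","phone_stand","stapler"):
        print(t,[(np.round(d["rect"]),round(d["conf"],2)) for d in look_for(p,t)][:3])
E
```

```text
{'time': 0.0, 'joint_positions': array([-1.32699245e+00,  3.42755721e-01,  1.52503316e+00, -3.49369817e-05,
        1.27538739e+00, -1.45972196e-01]), 'dq': array([ 0.00135007,  0.00151619,  0.00010906,  0.00032798, -0.00076585,
       -0.00011446]), 'tau': array([ 1.71537460e-03, -4.31239343e+01, -2.44223446e+01,  7.21461629e-02,
        5.58827771e-02, -1.23492800e-04]), 'tool_pos': array([ 199.48737472, -485.47900103,  404.02197862]), 'tcp_rot': array([-3.14002102e+00, -1.97292042e-04,  3.89786119e-01]), 'contact_force': array([-0.57896553,  0.6992605 ,  0.16825427]), 'moment': array([-0.02856233,  0.02086487, -0.02785621]), 'finger_force': 0.0, 'grip_width': 91.83731046049135}
side [[455.55826108   0.         287.82749419]
 [  0.         455.55826108 203.85406227]
 [  0.           0.           1.        ]] [-0.00359303  0.          0.          0.          0.        ] [[-9.87322912e-01 -5.92639430e-02  1.47245549e-01  3.29405179e+02]
 [-1.57198388e-01  4.93431259e-01 -8.55461431e-01  1.06237813e+03]
 [-2.19575390e-02 -8.67763434e-01 -4.96492184e-01  6.87917922e+02]
 [ 0.00000000e+
[... 930 characters left out ...]
00000000e+00  0.00000000e+00  0.00000000e+00  1.00000000e+00]]
dispenser [(array([282., 220.,  65.,  38.]), 0.82), (array([227., 282.,  54.,  62.]), 0.82), (array([326., 291.,  40.,  62.]), 0.74)]
rail [(array([280., 163., 174.,  35.]), 0.94)]
bookend [(array([367., 175.,  14.,  43.]), 0.98), (array([132., 245.,  37.,  29.]), 0.55)]
notes [(array([203., 202.,  38.,  36.]), 0.55)]
jar [(array([134., 245.,  37.,  26.]), 0.79)]
cup [(array([422., 251.,  47.,  37.]), 0.75), (array([274., 122.,  40.,   4.]), 0.39), (array([422., 164.,  42.,  43.]), 0.23)]
phone_stand [(array([424., 162.,  42.,  41.]), 0.69), (array([280., 217.,  65.,  37.]), 0.2)]
stapler [(array([131., 173.,  56.,  19.]), 0.73)]
```

View pics/top0.png

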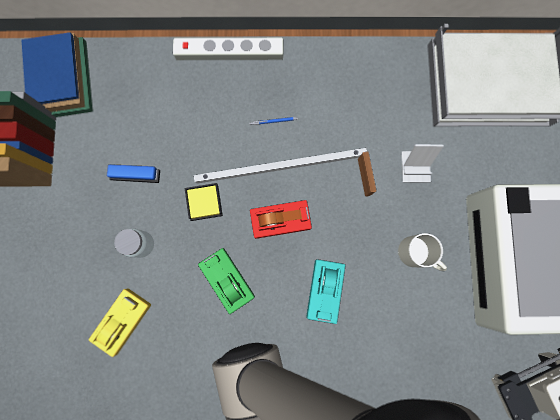

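View pics/side0.png

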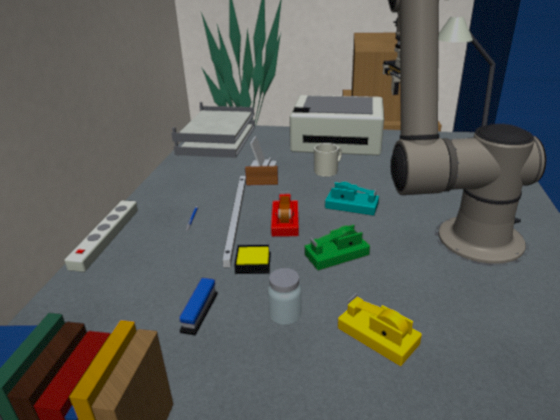

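The top view shows the red dispenser at about (281,219). The rail runs from (195,178) to (366,153), and the bookend is at its right end, at (367,172). The notes are at (203,202), the cup at (424,251), and green and teal look-alikes stand in front. The side view agrees. Next I fit the poses with known-size boxes.

```bash
cat > h.py <<'E'
from plant import *
import cv2,numpy as np
from scipy.optimize import minimize
S=8
def proj(p,P):
    T=np.linalg.inv(p["pose"]);return cv2.projectPoints(np.float64(P).reshape(-1,1,3),cv2.Rodrigues(T[:3,:3])[0],T[:3,3],p["intrinsics"],p["distortion"])[0][:,0]
def box(x0,x1,y0,y1,h): return np.array([[x,y,z] for x in(x0,x1) for y in(y0,y1) for z in(0,h)],float)
DISP=[box(-38,38,-75,75,32)]
RAIL=[box(0,18,-230,230,26)]
def place(B,q):
    c,s=np.cos(q[2]),np.sin(q[2]);return B@np.array([[c,-s,0],[s,c,0],[0,0,1]]).T+[q[0],q[1],0]
def sil(p,bs,q):
    m=np.zeros((420*S,560*S),np.uint8)
    for B in bs: cv2.fillConvexPoly(m,cv2.convexHull(np.int32(np.round((proj(p,place(B,q))+.5)*S))),1)
    return cv2.resize(m.astype(np.float32),(560,420),interpolation=cv2.INTER_AREA)
def fit(shots,bs,q0):
    def f(q): return sum(np.abs(sil(p,bs,q)-m).sum()/m.sum() for p,m in shots)
    r=minimize(f,q0,method="Nelder-Mead",options=dict(initial_simplex=np.array(q0)+np.array([[0,0,0],[12,0,0],[0,12,0],[0,0,.1]]),xatol=.05,fatol=1e-4,maxiter=150));return r.x,r.fun
def red(p):
    h=cv2.cvtColor(p["color"],cv2.COLOR_RGB2HSV).astype(int)
    m=(((h[...,0]<6)|(h[...,0]>174))&(h[...,1]>170)&(h[...,2]>90)).astype(np.uint8)
    m=cv2.morphologyEx(m,cv2.MORPH_CLOSE,np.ones((5,5)))
    n,l,st,c=cv2.connectedComponentsWithStats(m)
    k=[i for i in range(1,n) if 200<c[i][0]<400 and 130<c[i][1]<300 and st[i][4]>50]
    k=max(k,key=lambda i:st[i][4]);mm=np.uint8(l==k)
    cn=cv2.findContours(mm,0,2)[0];cv2.fillPoly(mm,cn,1)
    return mm.astype(np.float32)
def ray(p,uv,z):
    n=cv2.undistortPoints(np.float64([[uv]]),p["intrinsics"],p["distortion"])[0,0]
    d=p["pose"][:3,:3]@[n[0],n[1],1];o=p["pose"][:3,3];return o+d*(z-o[2])/d[2]
def rel(q,r):
    c,s=np.cos(r[2]),np.sin(r[2]);d=np.array(q[:2])-r[:2];return np.array([c*d[0]+s*d[1],-s*d[0]+c*d[1],q[2]-r[2]])
E
python3 - <<'E'
from h import *
np.set_printoptions(suppress=True,precision=2)
t=capture("top");s=capture("side")
m=red(t);ms=red(s);print(m.sum(),ms.sum())
g=ray(t,(281,219),32);a=ray(t,(195,178),26);b=ray(t,(366,153),26);print(g,a,b,ray(t,(203,202),29),ray(t,(424,251),60),ray(t,(326,291),32),ray(t,(227,282),32))
yaw=np.arctan2(*(a-b)[:2])*-1
q,e=fit([(t,m)],DISP,[g[0],g[1],yaw]);print("disp top",q,e)
for d in trace(t,"rail")[:1]: mr=d["pixels"].astype(np.float32)
mid=(a+b)/2
r,e=fit([(t,mr)],RAIL,[mid[0],mid[1],yaw]);print("rail top",r,e)
for p,d in ((t,trace(t,"bookend")[0]),):
    bk=[box(-55-53,-2,-215-8,-215+8,65)]
    r2,e=fit([(p,mr+d["pixels"])],RAIL+bk,r);print("rail+book",r2,e)
rs=trace(s,"rail")
if rs: print("rail side",fit([(s,rs[0]["pixels"].astype(np.float32))],RAIL,r2))
print("disp side",fit([(s,ms)],DISP,q))
print("rel",rel(q,r2))
v=np.uint8(t["color"].copy())
for B in DISP: cv2.polylines(v,[cv2.convexHull(np.int32(proj(t,place(B,q))))],True,(0,255,255))
for B in RAIL+bk: cv2.polylines(v,[cv2.convexHull(np.int32(proj(t,place(B,r2))))],True,(255,0,255))
cv2.imwrite("pics/fit.png",cv2.resize(v[120:300,170:400],None,fx=3,fy=3,interpolation=0)[:,:,::-1])
E
```

```text
1680.0 679.0
[524.34 -22.52  32.  ] [634.18 199.86  26.  ] [ 698.54 -248.72   26.  ] [570.3  177.45  29.  ] [ 438.6  -374.09   60.  ] [ 342.68 -132.85   32.  ] [367.25 113.79  32.  ]
disp top [526.84 -20.53   0.16] 0.07160528004169464
rail top [661.38 -22.12   0.16] 0.10251294821500778
rail+book [661.73 -24.53   0.16] 0.08814947307109833
rail side (array([661.72, -24.81,   0.16]), np.float64(0.13870851695537567))
disp side (array([526.52, -24.71,   0.17]), np.float64(0.5647781491279602))
rel [-132.62   25.      0.  ]
```

View pics/fit.png

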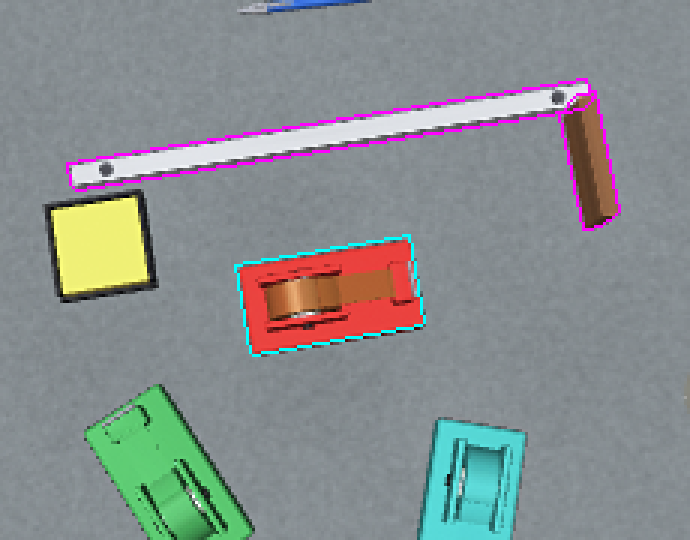

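The fit overlays the scene well. The dispenser is parallel to the rail, at (-133, +25) mm in the rail frame, and the target is (-38, -132). I'll push +x with open fingers (two contacts), then push the end toward the bookend.

```bash
cat > go.py <<'E'
# usage: go.py rail_x rail_y yaw_rel tip_z : prints tool-frame shift
import sys,numpy as np
from plant import get_obs
R=np.array([661.7,-24.5]);Y=.16
c,s=np.cos(Y),np.sin(Y);A=np.array([[c,-s],[s,c]])
o=get_obs();w=o["tcp_rot"][2];p=o["tool_pos"];rp=A.T@(p[:2]-R)
print("t",round(o["time"],2),"rail xy",rp.round(1),"tip",round(p[2]-178,1),"yawrel",round(w-Y,3),"F rail",(A.T@o["contact_force"][:2]).round(1),o["contact_force"][2].round(1))
if len(sys.argv)>4:
    x,y,a,z=map(float,sys.argv[1:]);d=A@[x,y]+R-p[:2]
    print("tool shift mm",(np.cos(w)*d[0]+np.sin(w)*d[1]).round(1),(np.sin(w)*d[0]-np.cos(w)*d[1]).round(1),(p[2]-178-z).round(1),"spin",round(w-Y-a,4))
E
python3 go.py -210 25 0 225
python3 -m inch '[[0.404,-0.323,0,0.23,1],[0.404,-0.323,0,0.23,1],[0.404,-0.323,0,0.23,1],[0.404,-0.323,0,0.23,1],[0.404,-0.323,0,0.23,1],[0.404,-0.323,0,0.23,1],[0.404,-0.323,0,0.23,1],[0.404,-0.323,0,0.23,1]]'
python3 go.py -210 25 0 225
```

```text
t 1.15 rail xy [-529.8 -381.6] tip 226.7 yawrel 0.23 F rail [-0.7 -0.4] 0.5
tool shift mm 404.0 -323.1 1.7 spin 0.2298
time: 1.82
tool_pos: [361.7, -192.3, 405.0]
tcp_rot: [3.141, -0.001, 0.159]
contact_force: [1.0, -0.4, 0.6]
grip_width: 91.9
finger_force: 0.0
t 1.82 rail xy [-322.9 -117.8] tip 227.0 yawrel -0.001 F rail [ 0.9 -0.5] 0.6
tool shift mm 112.8 -142.9 2.0 spin -0.0007
```

```bash
python3 -m inch '[[0.113,-0.143,0,0,1],[0.113,-0.143,0,0,1],[0.113,-0.143,0,0,1],[0.113,-0.143,0,0,1],[0.113,-0.143,0,0,1],[0.113,-0.143,0,0,1],[0.113,-0.143,0,0,1],[0.113,-0.143,0,0,1]]' >/dev/null
python3 go.py -210 25 0 16
```

```text
t 2.48 rail xy [-211.1   22.8] tip 226.6 yawrel -0.0 F rail [-0.4 -0.3] 0.3
tool shift mm 1.0 -2.2 210.6 spin -0.0004
```

```bash
python3 -m inch '[[0,-0.002,0.04,0,1],[0,-0.002,0.08,0,1],[0,-0.002,0.12,0,1],[0,-0.002,0.16,0,1],[0,-0.002,0.19,0,1],[0,-0.002,0.21,0,1],[0,-0.002,0.21,0,1],[0,-0.002,0.21,0,1]]' >/dev/null
python3 go.py -180 25 0 16
python3 -m inch '[[0.005,0,0,0,1],[0.01,0,0,0,1],[0.014,0,0,0,1],[0.018,0,0,0,1],[0.022,0,0,0,1],[0.026,0,0,0,1],[0.030,0,0,0,1],[0.034,0,0,0,1]]'
python3 go.py -120 25 0 16
```

```text
t 3.15 rail xy [-211.2   24.2] tip 16.5 yawrel -0.002 F rail [-0.4  0.4] 0.2
tool shift mm 31.2 -0.8 0.5 spin -0.0023
time: 3.82
tool_pos: [482.3, -27.4, 194.5]
tcp_rot: [-3.141, 0.005, 0.161]
contact_force: [-8.2, -1.7, 6.9]
grip_width: 91.8
finger_force: 4.4
t 3.82 rail xy [-177.5   25.7] tip 16.5 yawrel 0.001 F rail [-8.4 -0.4] 6.9
tool shift mm 57.5 0.7 0.5 spin 0.0005
```

```bash
python3 - <<'E'
from h import *
t=capture("top");s=capture("side")
a=cv2.resize(t["color"][130:310,190:390],(480,432));b=cv2.resize(s["color"][160:280,200:320],(432,432))[:,:320]
cv2.imwrite("pics/c1.png",np.hstack([a,b])[:,:,::-1])
E
python3 go.py
```

```text
t 3.92 rail xy [-177.    25.7] tip 16.5 yawrel 0.0 F rail [-4.5  0.7] 3.3
```

View pics/c1.png

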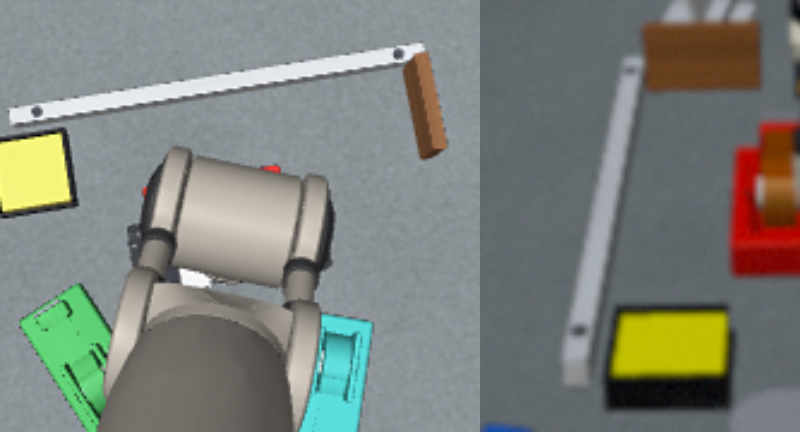

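The side crop shows the dispenser standing flat. In the top crop the arm hides it. I'll keep pushing slowly.

```bash
python3 -m inch '[[0.004,0,0,0,1],[0.008,0,0,0,1],[0.012,0,0,0,1],[0.016,0,0,0,1],[0.02,0,0,0,1],[0.024,0,0,0,1],[0.028,0,0,0,1],[0.032,0,0,0,1]]' >/dev/null
python3 go.py
python3 -m inch '[[0.004,0,0,0,1],[0.008,0,0,0,1],[0.012,0,0,0,1],[0.016,0,0,0,1],[0.02,0,0,0,1],[0.024,0,0,0,1],[0.028,0,0,0,1],[0.032,0,0,0,1]]' >/dev/null
python3 go.py -88 25 0 16
python3 - <<'E'
from h import *
s=capture("side");m=red(s);q0=[595,-10,.16];print(m.sum())
print(fit([(s,m)],[box(-38,38,-75,75,32),box(-22,22,-68,68,60)],q0))
E
```

```text
t 4.58 rail xy [-145.7   25.7] tip 16.3 yawrel 0.0 F rail [-7.8 -0.2] 5.2
t 5.25 rail xy [-113.7   25.7] tip 16.3 yawrel 0.0 F rail [-8.1 -0.3] 5.2
tool shift mm 25.7 0.7 0.3 spin 0.0001
551.0
(array([ 5.97651837e+02, -1.11548996e+01,  2.47834409e-01]), np.float64(1.06638503074646))
```

```bash
python3 -m inch '[[0.003,0,0,0,1],[0.006,0,0,0,1],[0.009,0,0,0,1],[0.012,0,0,0,1],[0.015,0,0,0,1],[0.018,0,0,0,1],[0.02,0,0,0,1],[0.022,0,0,0,1]]' >/dev/null
python3 go.py
python3 -m inch '[[0,0,0,0,1],[-0.01,0,0,0,1],[-0.03,0,0,0,1],[-0.03,0,-0.04,0,1],[-0.03,0,-0.08,0,1],[-0.03,0,-0.12,0,1],[-0.06,0,-0.12,0,1],[-0.1,0,-0.12,0,1]]' >/dev/null
python3 go.py
python3 -m inch '[[-0.04,0,0,0,1],[-0.08,0,0,0,1],[-0.1,0,0,0,1],[-0.1,0,0,0,1]]' >/dev/null
python3 - <<'E'
from h import *
t=capture("top");m=red(t);r=np.array([661.7,-24.5,.16])
q,e=fit([(t,m)],DISP,[606,-10,.16]);print(m.sum(),q,e,rel(q,r))
cv2.imwrite("pics/c2.png",cv2.resize(t["color"][120:330,180:400],None,fx=2.5,fy=2.5)[:,:,::-1])
E
```

```text
t 5.97 rail xy [-91.5  25.6] tip 16.3 yawrel 0.0 F rail [-7.3 -0. ] 3.5
t 6.63 rail xy [-188.7   24.9] tip 139.5 yawrel 0.001 F rail [-0.6  0. ] -0.3
1632.0 [ 6.17333905e+02 -5.29829648e+00  1.67958645e-01] 0.09999234229326248 [-4.07402385e+01  2.60247723e+01  7.95864486e-03]
```

View pics/c2.png

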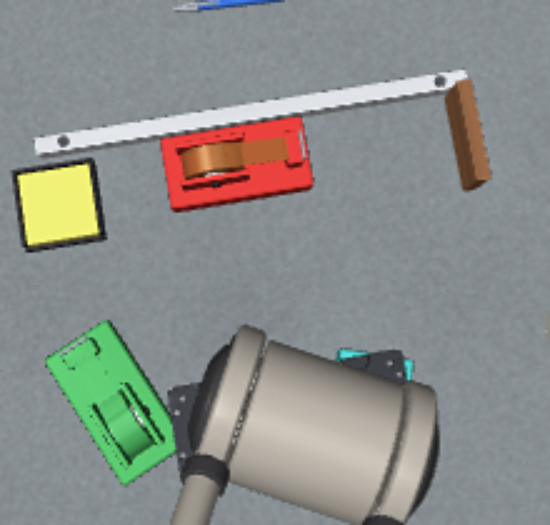

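The dispenser is parallel and about 2–4 mm from the rail, and everything else is undisturbed. For the end push, I turn the tool the other way to respect J6's range and narrow the fingers.

```bash
python3 go.py -42 133 0 140
python3 -m inch '[[0,0,0,-0.12,0.33],[0,0,0,-0.24,0.33],[0,0,0,-0.36,0.33],[0,0,0,-0.48,0.33],[0,0,0,-0.6,0.33],[0,0,0,-0.72,0.33],[0,0,0,-0.84,0.33],[0,0,0,-0.96,0.33]]' >/dev/null
python3 -m inch '[[0,0,0,-0.12,0.33],[0,0,0,-0.24,0.33],[0,0,0,-0.36,0.33],[0,0,0,-0.48,0.33],[0,0,0,-0.6,0.33],[0,0,0,-0.61,0.33],[0,0,0,-0.61,0.33]]'
python3 go.py -42 133 1.571 140
```

```text
t 7.02 rail xy [-291.7   25.5] tip 137.1 yawrel -0.002 F rail [ 1.1 -0.5] -0.0
tool shift mm 249.5 -107.9 -2.9 spin -0.0016
time: 8.27
tool_pos: [371.8, -45.8, 314.8]
tcp_rot: [3.14, 0.001, 1.727]
contact_force: [0.4, 0.5, -0.3]
grip_width: 30.4
finger_force: 0.0
t 8.27 rail xy [-289.6   25.2] tip 136.8 yawrel 1.567 F rail [0.5 0.5] -0.3
tool shift mm 108.7 247.2 -3.2 spin -0.0037
```

```bash
python3 -m inch '[[0.109,0.247,0,-0.004,0.33],[0.109,0.247,0,-0.004,0.33],[0.109,0.247,0,-0.004,0.33],[0.109,0.247,0,-0.004,0.33],[0.109,0.247,0,-0.004,0.33],[0.109,0.247,0,-0.004,0.33],[0.109,0.247,0,-0.004,0.33],[0.109,0.247,0,-0.004,0.33]]' >/dev/null
python3 go.py -42 133 1.571 16
```

```text
t 8.93 rail xy [-40.1 136.2] tip 135.8 yawrel 1.573 F rail [-1.1  0.1] -1.4
tool shift mm -3.2 -1.9 119.8 spin 0.0016
```

```bash
python3 -m inch '[[-0.003,-0.002,0.03,0,0.33],[-0.003,-0.002,0.06,0,0.33],[-0.003,-0.002,0.09,0,0.33],[-0.003,-0.002,0.11,0,0.33],[-0.003,-0.002,0.12,0,0.33],[-0.003,-0.002,0.12,0,0.33]]' >/dev/null
python3 go.py
python3 -m inch '[[-0.004,0,0,0,0.33],[-0.008,0,0,0,0.33],[-0.012,0,0,0,0.33],[-0.016,0,0,0,0.33],[-0.02,0,0,0,0.33],[-0.024,0,0,0,0.33],[-0.028,0,0,0,0.33],[-0.032,0,0,0,0.33]]' >/dev/null
python3 go.py -42 -44 1.571 16
```

```text
t 9.43 rail xy [-46.5 131. ] tip 14.3 yawrel 1.572 F rail [-1.   0.1] 0.5
t 10.1 rail xy [-45.1  99.8] tip 18.1 yawrel 1.573 F rail [-0.5  7.9] 4.2
tool shift mm -143.8 2.7 2.1 spin 0.0024
```

```bash
for i in 1; do python3 -m inch '[[-0.004,0,0,0,0.33],[-0.008,0.001,0,0,0.33],[-0.012,0.001,0,0,0.33],[-0.016,0.001,0,0,0.33],[-0.02,0.002,0,0,0.33],[-0.024,0.002,0,0,0.33],[-0.028,0.002,0,0,0.33],[-0.032,0.003,0,0,0.33]]' >/dev/null; done
python3 go.py
python3 -m inch '[[-0.004,0,0,0,0.33],[-0.008,0,0,0,0.33],[-0.012,0,0,0,0.33],[-0.016,0,0,0,0.33],[-0.02,0,0,0,0.33],[-0.024,0,0,0,0.33],[-0.028,0,0,0,0.33],[-0.032,0,0,0,0.33]]' >/dev/null
python3 go.py
python3 -m inch '[[-0.004,0,0,0,0.33],[-0.008,0,0,0,0.33],[-0.012,0,0,0,0.33],[-0.016,0,0,0,0.33],[-0.02,0,0,0,0.33],[-0.024,0,0,0,0.33],[-0.028,0,0,0,0.33],[-0.032,0,0,0,0.33]]' >/dev/null
python3 go.py -42 -44 1.571 16
python3 - <<'E'
from h import *
t=capture("top");s=capture("side")
a=cv2.resize(t["color"][120:260,220:400],(450,350));b=cv2.resize(s["color"][150:260,210:320],(350,350))
cv2.imwrite("pics/c3.png",np.hstack([a,b])[:,:,::-1])
E
```

```text
t 10.77 rail xy [-42.3  68. ] tip 18.0 yawrel 1.573 F rail [-2.2  8.1] 5.5
t 11.43 rail xy [-42.   35.9] tip 18.0 yawrel 1.574 F rail [0.1 7.3] 4.7
t 12.1 rail xy [-41.9   3.9] tip 18.0 yawrel 1.574 F rail [-0.4  8. ] 4.2
tool shift mm -47.9 -0.3 2.0 spin 0.0026
```

View pics/c3.png

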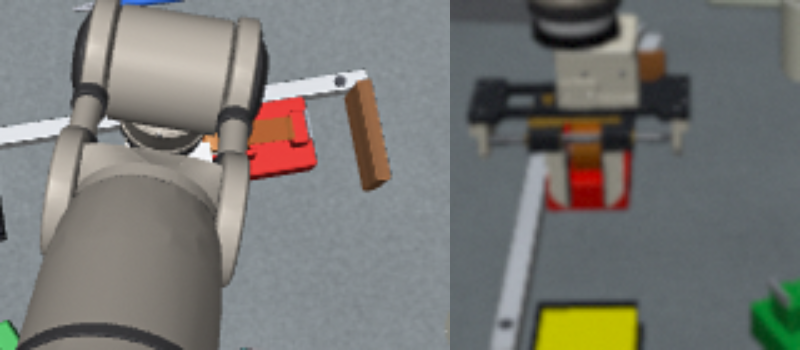

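The dispenser is sliding along the rail and still parallel. The bookend is about 45 mm ahead.

```bash
python3 -m inch '[[-0.004,0,0,0,0.33],[-0.008,0,0,0,0.33],[-0.012,0,0,0,0.33],[-0.016,0,0,0,0.33],[-0.02,0,0,0,0.33],[-0.024,0,0,0,0.33],[-0.028,0,0,0,0.33],[-0.032,0,0,0,0.33]]' >/dev/null
python3 go.py
python3 -m inch '[[-0.002,0,0,0,0.33],[-0.004,0,0,0,0.33],[-0.006,0,0,0,0.33],[-0.008,0,0,0,0.33],[-0.01,0,0,0,0.33]]' >/dev/null
python3 go.py
python3 -m inch '[[-0.001,0,0,0,0.33],[-0.002,0,0,0,0.33]]' >/dev/null
python3 go.py
python3 -m inch '[[-0.001,0,0,0,0.33],[-0.002,0,0,0,0.33]]' >/dev/null
python3 go.py
```

```text
t 12.87 rail xy [-41.8 -28. ] tip 17.9 yawrel 1.574 F rail [-0.2  7.9] 5.5
t 13.28 rail xy [-41.7 -37.9] tip 17.9 yawrel 1.574 F rail [-0.4  7.4] 6.1
t 13.45 rail xy [-41.7 -39.9] tip 17.9 yawrel 1.574 F rail [-0.1  7.6] 6.4
t 13.62 rail xy [-41.7 -41.9] tip 17.9 yawrel 1.574 F rail [0.  7.5] 5.7
```

```bash
python3 -m inch '[[-0.001,0,0,0,0.33],[-0.002,0,0,0,0.33]]' >/dev/null
python3 go.py
python3 -m inch '[[-0.0007,0,0,0,0.33],[-0.0013,0,0,0,0.33]]' >/dev/null
python3 go.py
```

```text
t 13.78 rail xy [-41.7 -43.7] tip 17.9 yawrel 1.574 F rail [ 0.2 13.1] 6.8
t 13.95 rail xy [-41.7 -44. ] tip 17.9 yawrel 1.574 F rail [ 0.7 15.1] 7.9
```

It's in contact with the bookend: the force rose from 7.5 to 15 N. I back off and set up the final push towards the rail, with the fingers narrowed to stay off the bookend.

```bash
python3 -m inch '[[0.005,0,0,0,0.33],[0.03,0,0,0,0.33],[0.03,0,-0.04,0,0.33],[0.03,0,-0.08,0,0.33],[0.03,0,-0.12,0,0.33],[0.03,-0.04,-0.12,0,0.5],[0.03,-0.08,-0.12,0,0.5],[0.03,-0.12,-0.12,0,0.5]]' >/dev/null
python3 -m inch '[[0,-0.02,0,0.12,0.5],[0,-0.04,0,0.24,0.5],[0,-0.06,0,0.36,0.5],[0,-0.06,0,0.48,0.5],[0,-0.06,0,0.6,0.5],[0,-0.06,0,0.72,0.5],[0,-0.06,0,0.84,0.5],[0,-0.06,0,0.96,0.5]]' >/dev/null
python3 -m inch '[[0,0,0,0.12,0.5],[0,0,0,0.24,0.5],[0,0,0,0.36,0.5],[0,0,0,0.48,0.5],[0,0,0,0.6,0.5],[0,0,0,0.61,0.5],[0,0,0,0.61,0.5]]' >/dev/null
python3 go.py -130 -130 0 17
python3 - <<'E'
from h import *
t=capture("top");m=red(t);r=np.array([661.7,-24.5,.16])
q,e=fit([(t,m)],DISP,[603,-148,.16]);print(m.sum(),q,e,rel(q,r))
cv2.imwrite("pics/c4.png",cv2.resize(t["color"][120:260,220:400],None,fx=3.5,fy=3.5)[:,:,::-1])
E
```

```text
t 15.87 rail xy [-222.2  -17. ] tip 137.0 yawrel 0.006 F rail [-0.6 -0.4] -0.0
tool shift mm 91.5 113.6 120.0 spin 0.0063
1601.0 [ 6.43837977e+02 -1.60565399e+02  1.74916632e-01] 0.12785954773426056 [-3.93115720e+01 -1.31481729e+02  1.49166317e-02]
```

View pics/c4.png

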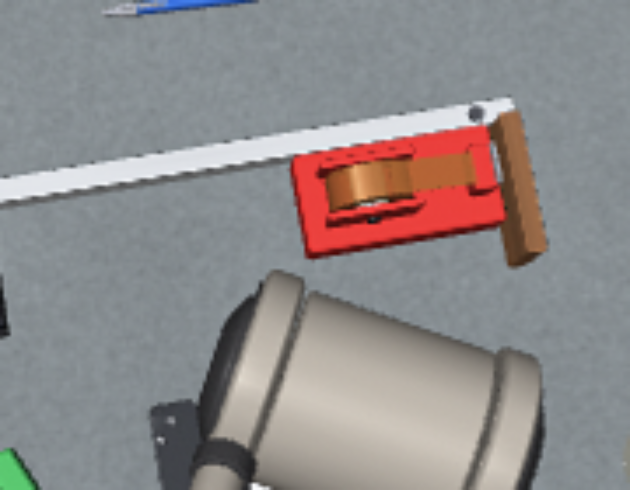

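The dispenser's end is against the bookend and there may be a small gap to the rail. Now the final push toward the rail.

```bash
python3 -m inch '[[0.03,0.04,0,0.006,0.5],[0.06,0.07,0,0.006,0.5],[0.08,0.1,0,0.006,0.5],[0.087,0.115,0,0.006,0.5],[0.087,0.115,0,0.006,0.5],[0.087,0.115,0,0.006,0.5]]' >/dev/null
python3 go.py
python3 -m inch '[[0,0,0.03,0,0.5],[0,0,0.06,0,0.5],[0,0,0.09,0,0.5],[0,0,0.11,0,0.5],[0,0,0.12,0,0.5],[0,0,0.12,0,0.5],[0,0,0.12,0,0.5]]' >/dev/null
python3 go.py -92 -132 0 17
```

```text
t 16.42 rail xy [-134.7 -132.1] tip 136.0 yawrel -0.001 F rail [-0.5  0.6] -0.6
t 17.0 rail xy [-134.6 -130.9] tip 17.3 yawrel -0.001 F rail [0.2 0.5] 0.1
tool shift mm 42.6 1.0 0.3 spin -0.001
```

```bash
python3 -m inch '[[0.006,0,0,0,0.5],[0.012,0,0,0,0.5],[0.018,0,0,0,0.5],[0.024,0,0,0,0.5],[0.03,0,0,0,0.5],[0.034,0,0,0,0.5],[0.038,0,0,0,0.5],[0.04,0,0,0,0.5]]' >/dev/null
python3 go.py
python3 -m inch '[[0.001,0,0,0,0.5],[0.002,0,0,0,0.5]]' >/dev/null
python3 go.py
python3 -m inch '[[0.001,0,0,0,0.5],[0.002,0,0,0,0.5]]' >/dev/null
python3 go.py
```

```text
t 17.67 rail xy [ -94.1 -131.4] tip 16.6 yawrel -0.002 F rail [ 0.3 -0. ] 0.0
t 17.83 rail xy [ -92.6 -131.4] tip 16.6 yawrel -0.002 F rail [-0.1  0.3] 0.0
t 18.0 rail xy [ -90.7 -131.5] tip 16.7 yawrel -0.002 F rail [-0.1 -1. ] 0.6
```

```bash
for i in 1; do python3 -m inch '[[0.001,0,0,0,0.5],[0.002,0,0,0,0.5]]' >/dev/null; done
python3 go.py
python3 -m inch '[[0.001,0,0,0,0.5],[0.001,0,0,0,0.5]]' >/dev/null
python3 go.py
python3 -m inch '[[0.001,0,0,0,0.5],[0.001,0,0,0,0.5]]' >/dev/null
python3 go.py
```

```text
t 18.17 rail xy [ -88.6 -131.5] tip 16.8 yawrel -0.002 F rail [ 0.6 -0.6] -0.3
t 18.33 rail xy [ -88.1 -131.5] tip 16.7 yawrel -0.002 F rail [-4.9 -0.9] 3.5
t 18.5 rail xy [ -87.4 -131.5] tip 16.7 yawrel -0.002 F rail [-5.9  0.4] 4.0
```

```bash
python3 -m inch '[[0.001,0,0,0,0.5],[0.001,0,0,0,0.5]]' >/dev/null
python3 go.py
python3 -m inch '[[0.001,0,0,0,0.5],[0.001,0,0,0,0.5]]' >/dev/null
python3 go.py
python3 -m inch '[[0.001,0,0,0,0.5],[0.001,0,0,0,0.5]]' >/dev/null
python3 go.py
```

```text
t 18.67 rail xy [ -87.  -131.5] tip 16.7 yawrel -0.002 F rail [-9.9 -1.1] 7.1
t 18.83 rail xy [ -86.5 -131.5] tip 16.7 yawrel -0.002 F rail [-13.3  -0.1] 9.0
t 19.0 rail xy [ -86.2 -131.5] tip 16.7 yawrel -0.002 F rail [-16.9   0.5] 11.8
```

```bash
python3 -m inch '[[0.001,0,0,0,0.5],[0.001,0,0,0,0.5],[0.001,0,0,0,0.5]]' >/dev/null
python3 go.py
python3 -m inch '[[-0.005,0,0,0,0.5],[-0.03,0,0,0,0.5],[-0.03,0,-0.04,0,0.5],[-0.03,0,-0.08,0,0.5],[-0.05,0,-0.12,0,0.5],[-0.09,0,-0.12,0,0.5],[-0.13,0,-0.12,0,0.5],[-0.17,0,-0.12,0,0.5]]' >/dev/null
python3 -m inch '[[-0.02,0,0,0,0.5],[-0.04,0,0,0,0.5],[-0.04,0,0,0,0.5]]' >/dev/null
python3 go.py
python3 - <<'E'
from h import *
t=capture("top");s=capture("side");r=np.array([661.7,-24.5,.16])
q,e=fit([(t,red(t))],DISP,[603,-148,.16]);print(q,e,rel(q,r))
for n in("back_left","back_right"):
  for p in(t,s):
    d=tip_of(p,n)
    if d: print(n,d[0]["conf"],rel([*ray(p,d[0]["centre"],16)[:2],0],r)[:2])
a=cv2.resize(t["color"][135:215,290:390],(500,400));b=cv2.resize(s["color"][150:230,220:280],(300,400))
cv2.imwrite("pics/c5.png",np.hstack([a,b])[:,:,::-1])
E
```

```text
t 19.25 rail xy [ -85.8 -131.6] tip 16.7 yawrel -0.002 F rail [-20.5   0.4] 13.3
t 20.17 rail xy [-295.  -130.6] tip 136.9 yawrel -0.004 F rail [0.2 0.4] -0.8
[ 6.44759296e+02 -1.60295426e+02  1.55967153e-01] 0.12120771408081055 [-3.83590088e+01 -1.31361987e+02 -4.03284721e-03]
back_left 0.95 [-339.23205197  192.57965772]
back_left 0.9 [-344.10195919  181.62140732]
back_right 0.92 [-245.04377358  448.41672487]
back_right 0.8 [   0.76405088 -188.67387512]
```

View pics/c5.png

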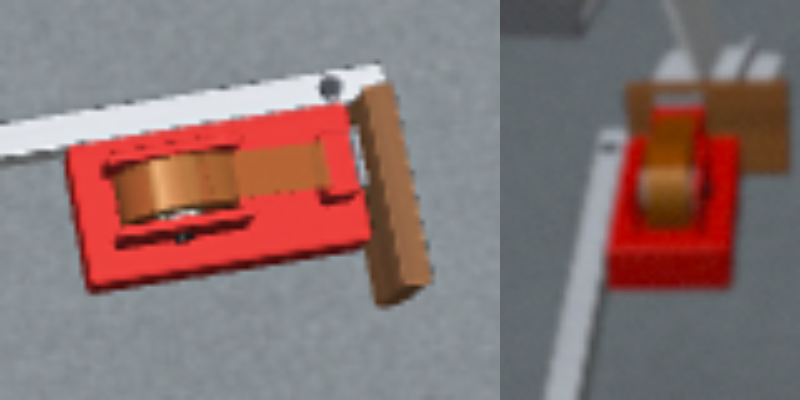

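The dispenser is flush with the rail and against the bookend. It measures (-38.4, -131.4) mm against the ideal (-38, -132), and the arm is clear.

```bash
python3 -c "
from plant import *
print(close_job())"
```

```text
the job is handed in; nothing more can be done
None
```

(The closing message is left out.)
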